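Hold the interlock key home in the switch's open slot

ROBOT

A 6-joint arm with a two-finger parallel gripper is mounted at the origin on a cart in front of the work surface, level with it; the furniture and walls round the work are solid. World frame = base frame: x ahead of the robot, y to its left, z up, the work surface at z = 0. Lengths are in m, angles in degrees, forces in N, time in s.
With the tool pointing down it reaches from about 0.375 to 0.9 m from the base axis. Payload 3.1 kg.
Tool frame: the origin (TCP) lies midway between the tips of the shut fingers; the grasp point (between the pads) lies 19 mm behind it; z points along the fingers, y is the direction in which the jaws open and shut (so a half turn about z gives the same grasp; the last joint's range is limited). The gripper opens to 87 mm and grips with 3 to 60 N. Pads are 19 mm wide; open, the fingers measure 117 mm over their backs; the gripper's body (75 mm by 190 mm) begins 51 mm behind the grasp point.
Start: joints at [-80.415, 30.224, 82.088, -0, 67.689, -10.227], TCP at [0.212, -0.588, 0.194] pointing down, gripper open.
Joint ranges: [-176.69, 176.69], [-43.24, 126.21], [12.49, 139.97], [-82, 262], [0, 151.66], [-163.58, 163.58]. Speed limits (degrees/s): [159.86, 159.86, 180, 180, 180, 180].

INTERFACE

Orientations are given as a 3x3 rotation matrix whose columns are the frame's x, y, z axes.
In Python, from rig import bot gives the robot as it stands.
- The arm moves only by the tool carry_out, never from a script. Its arguments are lists of equal length, an entry for each row: "grip": the gripper's target within -1 to 1 (fully open at 1, half-way at 0, shut at -1); "slide": the shift along the tool's x, y, z in mm, a list of three; "twist": the turn, a rotation vector about the tool's x, y, z in rad, a list of three. In form: {"grip": [grip, ...], "slide": [[dx, dy, dz], ...], "twist": [[wx, wy, wz], ...]}. A call has 1 to 12 rows; each row shifts and turns the pose as measured when the row begins, along the tool's axes as they then stand; what a row does not reach is not made up. A row lasts 1/10 s, in which the tool goes at most 50 mm and 8.59 degrees, less where a joint would pass 70% of its speed; a pose out of reach is approached as far as the arm can. A call is refused whole if a number of a shift passes 50 or a number of a turn 0.15, either way. A call with a gripper value outside its range is refused whole. The fingers move at their own pace and stop on an object; the grip force is fixed at half the most. Time passes only in rows, so rows that do not move let the fingers close. It gives the time, the measured TCP pose, the force and the opening at its end, in the units of the state.
- bot.read_state(): the state, without advancing time (a new reading comes with each control period).
- bot.capture(name): name is "side" or "top" or "wrist"; returns a dict with "color" (384x512x3 uint8, red, green, blue), "depth" (384x512 float32, m along the optical axis (not along the pixel's ray), 0 where there is no reading), "fx", "fy", "cx", "cy" (pixels), "k1" (the pictures are not rectified: a ray, as slopes to the right and down, at radius r is drawn at 1 + k1 r^2 times it, then the intrinsics apply), "position" and "rotation" of the camera in the world; the wrist camera has in their place "T_tool_cam" (4x4, takes a point from camera to tool coordinates, whose origin is the TCP and whose axes are the flange's). Camera axes: x right, y up, looking along -z (the intrinsics and any distortion apply to the point x, -y, -z); pixel columns grow to the right and rows downward; lengths in m; the calibration is good to about 2 mm. A picture is of the moment at which its call begins: read the wrist's pose just before it.
- bot.hand_in(): hands the job in, once; it reports no verdict.
The state is a dict: "time_s": time; "joint_positions": joint angles; "qvel": joint speeds; "tau": joint torques, N m; "position": TCP position; "tcp_rot": TCP orientation; "force": force on the tool from outside, world axes, zero at the start; "moment": the same for the moment, N m; "opening": opening from 0.0 (shut) to 1.0 (fully open).
Only numpy, scipy, OpenCV 4.12 (cv2) and the standard library are available. Lean on these libraries where they do the work, as an engineer would, in place of code of your own. Each camera call takes 0.05 s, during which the arm holds its last target.

TASK

The guard interlock switch on the bench is to be tested: one of the two slots in its lid is shut with a blanking plug, the other is open. Take the actuator key out of its wooden stand by its head, push its tongue through the open slot against the spring inside until the head sits down on the lid, and finish while still gripping the key and holding it fully in. Leave the plug where it is and do not disturb the other things on the bench.

Things in the scene. Friction and masses are not known exactly. Their poses are not given: they have to be found in the camera images.
- switch_box: Grey metal box, bare aluminium lid, fixed, 76 (x) x 156 (y) x 80 (z) mm, foot flange 100 mm in x. Origin: centre of its underside, z up; short black cable gland, 22 mm long, on its +x side. Yaw within 0.5 rad. The flat lid is 10 mm thick, its top 80 mm over the bench, with two straight-through slots 10 mm (x) by 30 mm (y), 70 mm apart along y. The box is hollow below.
- slot_left (a point): Centre of the slot at the box's +y end, at the top face of the lid; axes as the box. Open or plugged: this changes from start to start.
- slot_right (a point): Centre of the slot at the box's -y end, at the top face of the lid; axes as the box. It is plugged when slot_left is open, and open when slot_left is plugged.
- plug_cap (a point): The blanking plug that shuts one of the two slots: loose, steel tongue in the slot, grey plastic cap 22 x 44 x 5 mm lying on the lid with a small ridge, 13 mm high over the lid in all. The point is the centre of the cap, 2.5 mm above the lid, right over the slot that is shut.
- stand: Fixed block of light wood, 64 (x) x 110 (y) x 60 (z) mm, origin at the centre of its underside, its top 60 mm over the bench, yaw up to 0.6 rad. Two pockets 12 (x) x 32 (y) mm, 55 mm deep, at y = +26 and -26 mm; the key hangs in the one at +26 mm, the other is empty.
- key_head (a point): Centre of the actuator key's head. Key (0.08 to 0.13 kg): black block head 16 (x) x 44 (y) x 46 (z) mm on a flat steel tongue 8 x 28 x 50 mm pointing down, the last 6 mm tapering to 4 x 24 mm. Axes as the key's, z up. At the start it hangs upright in the stand, head's underside on the stand's top, this point 83 mm over the bench (103 mm when home in the slot). Grip across the 16 mm.
- key_tip (a point): Middle of the tongue's lower end, 73 mm below key_head along the key's z; axes as the key's.
- plunger (a joint): Travel in m of the white spring plunger under the open slot: 0 as it stands, its top 40 mm below the lid's top; about 0.010 with the key fully home. It resists with 5 N at first touch and 9 N when the key is home, and lifts a key that is let go.
- key: The whole actuator key; origin at the lower end of the tongue (same point as key_tip), z up along the tongue.
- tape_roll_at (a point): Bystander: roll of black tape lying flat, 62 mm across, 19 mm high; point at its centre. Leave alone.
- pliers_at (a point): Bystander: pliers lying flat, 57 x 199 x 14 mm; point near their middle. Leave alone.
- lube_can_at (a point): Bystander: spray can standing upright, 52 mm across, 173 mm high; point half-way up. Leave alone.
Things that resemble listed ones, but are neither listed nor needed, are in the scene too. What is shaped like the key but green or red is not meant.

How it is judged (in metres and radians):
On the way, in this order (a step that is already met when the one before it is completed fails the run):
1. the key is gripped and lifted clear of the stand (contact force between the fingers and key above 2 N and height (world z) of key_tip above 0.065 m), for 0.1 s.
2. the gripped key's tongue has entered the open slot by 15 mm (contact force between the fingers and key above 2 N and ((horizontal distance between key_tip and slot_left below 0.006 m and z of key_tip in the frame of slot_left below -0.015 m) or (horizontal distance between key_tip and slot_right below 0.006 m and z of key_tip in the frame of slot_right below -0.015 m))), for 0.1 s.
At the end, for the whole second after the job is handed in: Tongue upright (0.1 rad) in the open slot, tip at least 46 mm below the lid's top and within 5 mm of the slot's axis; plunger pressed over 6 mm; fingers still grip the head (over 2 N, grasp point within 32 mm of its centre); key still; plug within 10 mm of its start (((horizontal distance between key_tip and slot_left below 0.005 m and z of key_tip in the frame of slot_left below -0.046 m) or (horizontal distance between key_tip and slot_right below 0.005 m and z of key_tip in the frame of slot_right below -0.046 m)) and value of joint plunger above 0.006 m and angle between key's own z axis and vertical below 0.1 rad and contact force between the fingers and key above 2 N and distance between the grasp point and key_head below 0.032 m and linear speed of key below 0.02 m/s and distance of plug_cap from where it was at the start of the episode below 0.01 m); the arm keeps its last pose, push and grip.
It fails at once if the blanking plug is pulled or pushed away by more than 10 mm (distance of plug_cap from where it was at the start of the episode above 0.01 m).
It fails at once if the tape roll is pushed more than 20 mm (distance of tape_roll_at from where it was at the start of the episode above 0.02 m).
It fails at once if the pliers is pushed more than 20 mm (distance of pliers_at from where it was at the start of the episode above 0.02 m).
It fails at once if the lube can is pushed more than 20 mm (distance of lube_can_at from where it was at the start of the episode above 0.02 m).
It also fails if it takes over 42 s, if anything falls off the work surface, if the arm or the gripper's body presses on something with over 40 N, if the wrist force passes 120 N, or if a joint passes its speed limit or range.

## Working session

There is one attempt and no reset: what is moved stays moved. The work goes in short steps, Python scripts to look and compute and a tool call to move; the robot and the scene stay as the last step left them, time stands still between calls to the robot, and variables do not carry over. Pictures are saved under pics/ and viewed, and the job is handed in when it is done.

Besides the shell and the picture viewer there is one more tool, called after "Request:" as a command line: name --argument value ..., lists and objects as JSON in quotes. carry_out: Moves the arm, as the interface text tells. Its arguments: {"type":"object","properties":{"grip":{"type":"array"},"slide":{"type":"array"},"twist":{"type":"array"}},"required":["grip","slide","twist"]}

```bash
mkdir -p pics; ls
cat > h.py <<'E'
import numpy as np, cv2, pickle
from rig import bot
def save(n,im): cv2.imwrite('pics/'+n, im[:,:,::-1] if im.ndim==3 else im)
E
python3 - <<'E'
from h import *
s=bot.read_state(); print(s)
for n in ['side','top','wrist']:
    s=bot.read_state()
    c=bot.capture(n); c['state']=s; pickle.dump(c,open(n+'0.pkl','wb')); save(n+'0.png',c['color'])
    print(n,{k:v for k,v in c.items() if k not in('color','depth','state')})
E
```

```text
pics
{'time_s': 0.0, 'joint_positions': array([-8.04136325e+01,  3.02811466e+01,  8.21571816e+01, -1.08933466e-03,
        6.76899323e+01, -1.02254721e+01]), 'qvel': array([ 0.01827963, -0.05671622, -0.03979635, -0.05122256, -0.12975681,
       -0.10426735]), 'tau': array([ 7.86185465e-04, -4.40033519e+01, -1.76593226e+01,  6.34428626e-02,
        5.80936612e-02, -1.76323988e-04]), 'position': array([ 0.21173641, -0.58718009,  0.19314393]), 'tcp_rot': array([[ 9.40808373e-01,  3.38938715e-01, -3.90141274e-04],
       [ 3.38938726e-01, -9.40805868e-01,  2.20437656e-03],
       [ 3.80101359e-04, -2.20612991e-03, -9.99997494e-01]]), 'force': array([ 1.18535629,  1.03902133, -0.03909749]), 'moment': array([ 0.0214915 , -0.01311155,  0.01616726]), 'opening': 0.9963192437275599}
side {'fx': 438.16906875693206, 'fy': 438.16906875693206, 'cx': 252.6223592061502, 'cy': 199.42972438997833, 'k1': -0.0970658834627032, 'position': array([0.29391612, 0.87776977, 0.70980404]), 'rotation': array([[-0.94574206,  0.19030962, -0.26335187],
       [-0.32491689, -0.5514741 ,  0.7683133 ],
       [ 0.0009
[... 179 characters left out ...]
on': array([0.49036093, 0.07698837, 1.15542321]), 'rotation': array([[ 0.01669951,  0.99764656, -0.06650167],
       [-0.99937455,  0.01872793,  0.02999609],
       [ 0.03117093,  0.06595916,  0.99733533]])}
wrist {'fx': 298.2109648826006, 'fy': 298.2109648826006, 'cx': 253.05614850191682, 'cy': 190.927230186558, 'k1': -0.0036997017486046684, 'T_tool_cam': array([[-1.17922010e-03,  9.63853481e-01,  2.66430247e-01,
         7.36763794e-02],
       [ 9.99999304e-01,  1.14296162e-03,  2.91152173e-04,
         8.83092399e-04],
       [-2.38915119e-05,  2.66430405e-01, -9.63854158e-01,
        -1.90940355e-01],
       [ 0.00000000e+00,  0.00000000e+00,  0.00000000e+00,
         1.00000000e+00]])}
```

View pics/top0.png

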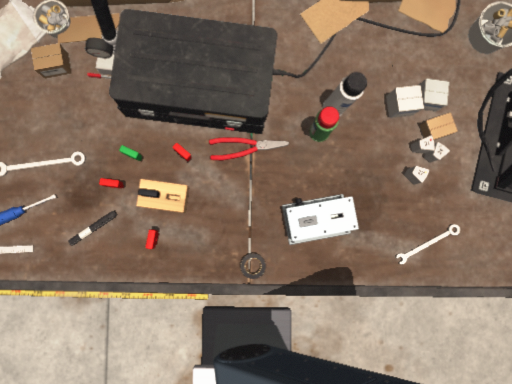

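View pics/side0.png

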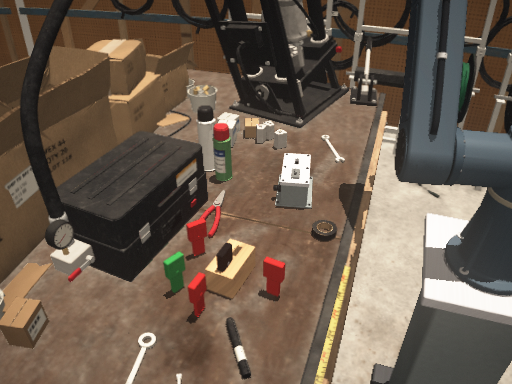

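View pics/wrist0.png

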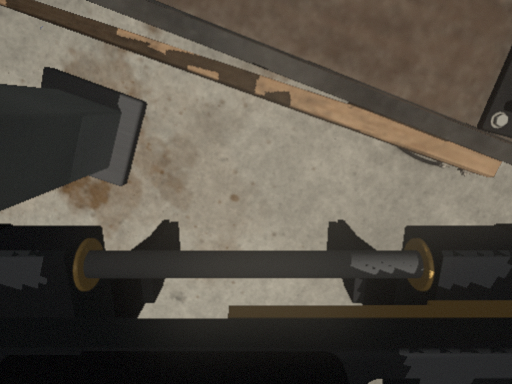

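Candidates for the key in the top view are:
- black in the wooden stand, (149,193)
- green, (130,152)
- red, (182,152), (111,183) and (152,238)
- black/white marker, (92,227)

By the description it is the black one in the stand. In the switch box the open slot looks like (337,215), with the plug at about (308,220). I'll check both in a close crop.

```bash
cat >> h.py <<'E'
def undist(c,uv):
    K=np.array([[c['fx'],0,c['cx']],[0,c['fy'],c['cy']],[0,0,1]])
    return cv2.undistortPoints(np.float64(uv).reshape(-1,1,2),K,np.array([c['k1'],0,0,0.])).reshape(-1,2)
def pose(c):
    if 'position' in c: return c['rotation'],c['position']
    s=c['state'];T=c['T_tool_cam'];return s['tcp_rot']@T[:3,:3], s['tcp_rot']@T[:3,3]+s['position']
def onplane(c,uv,z):
    n=undist(c,uv);R,p=pose(c)
    d=np.c_[n[:,0],-n[:,1],-np.ones(len(n))]@R.T
    return p+d*((z-p[2])/d[:,2])[:,None]
def proj(c,X):
    R,p=pose(c);q=(np.atleast_2d(X)-p)@R
    x=-q[:,0]/q[:,2];y=q[:,1]/q[:,2];f=1+c['k1']*(x*x+y*y)
    return np.c_[c['cx']+c['fx']*x*f,c['cy']+c['fy']*y*f]
def cloud(c):
    d=c['depth'];v,u=np.mgrid[:d.shape[0],:d.shape[1]]
    n=undist(c,np.c_[u.ravel(),v.ravel()]);R,p=pose(c);dd=d.ravel()[:,None]
    return ((np.c_[n[:,0],-n[:,1],-np.ones(len(n))]*dd)@R.T+p).reshape(*d.shape,3)
def crop(c,x0,x1,y0,y1,s): return cv2.resize(c['color'][y0:y1,x0:x1],None,fx=s,fy=s,interpolation=cv2.INTER_CUBIC)
E
python3 - <<'E'
from h import *
c=pickle.load(open('top0.pkl','rb'))
save('topA.png',np.vstack([crop(c,120,220,165,215,6),crop(c,270,370,192,242,6)]))
P=cloud(c)
for n,(x0,x1,y0,y1,zl,zh) in dict(stand=(120,200,165,225,.055,.066),box=(270,370,185,250,.073,.087),head=(120,200,165,225,.095,.12)).items():
    q=P[y0:y1,x0:x1].reshape(-1,3); q=q[(q[:,2]>zl)&(q[:,2]<zh)]
    r=cv2.minAreaRect(q[:,:2].astype(np.float32)*1000); print(n,len(q),np.median(q[:,2]),r)
    b=cv2.boxPoints(r)/1000; print(proj(c,np.c_[b,np.full(4,np.median(q[:,2]))]).round(1).tolist())
print('bench', np.median(P[230:260,350:380,2]),np.median(P[215:225,200:220,2]))
E
```

```text
stand 1037 0.059552823405368605 ((566.1285400390625, 256.68853759765625), (153.79232788085938, 64.06554412841797), 83.2029800415039)
[[183.1, 211.8], [187.0, 184.8], [122.1, 175.8], [117.9, 202.8]]
box 2072 0.08010241262680484 ((515.30810546875, -139.44857788085938), (75.9679183959961, 155.0468292236328), 11.360797882080078)
[[292.5, 240.5], [357.7, 228.3], [351.4, 196.2], [286.4, 208.1]]
head 144 0.10534791785283082 ((566.9014282226562, 260.0675048828125), (43.358333587646484, 16.179515838623047), 84.4095687866211)
[[156.9, 196.6], [157.8, 189.5], [138.6, 187.3], [137.7, 194.4]]
bench -0.00105149894165657 -0.001563408291322399
```

View pics/topA.png

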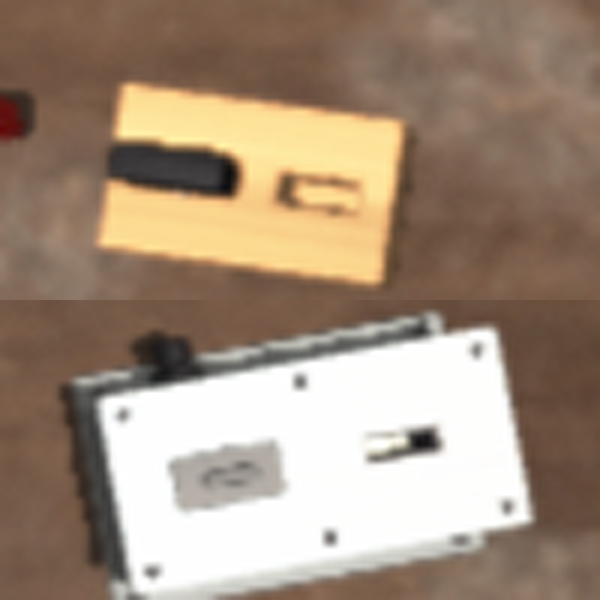

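Run:
```python
from h import *
c=pickle.load(open('top0.pkl','rb')); P=cloud(c)
for n,(x0,x1,y0,y1,zl,zh) in dict(cans=(305,375,70,140,.1,.3),redcan=(310,342,100,142,.08,.3),toolbox=(110,280,10,135,.05,.5),plug=(290,335,200,235,.083,.1)).items():
    q=P[y0:y1,x0:x1].reshape(-1,3); q=q[(q[:,2]>zl)&(q[:,2]<zh)]
    print(n,len(q),q.min(0).round(3),q.max(0).round(3),q.mean(0).round(3))
print(onplane(c,[[270+402/6-.4,192+142/6-.4]],.08), onplane(c,[[270+228/6-.4,192+175/6-.4]],.085))
```

```text
cans 1271 [ 0.711 -0.215  0.1  ] [ 0.831 -0.114  0.201] [ 0.77  -0.162  0.163]
redcan 605 [ 0.711 -0.183  0.08 ] [ 0.794 -0.114  0.176] [ 0.736 -0.137  0.144]
toolbox 16811 [ 0.722 -0.038  0.05 ] [0.951 0.369 0.243] [0.826 0.161 0.178]
plug 228 [ 0.478 -0.167  0.083] [ 0.553 -0.066  0.097] [ 0.512 -0.112  0.085]
[[ 0.52276881 -0.17336992  0.08      ]] [[ 0.50878291 -0.10484247  0.085     ]]
```

Request:
carry_out --grip '[1, 1, 1, 1, 1, 1, 1, 1, 1, 1, 1, 1]' --slide '[[10, -10, -20], [33, -36, -4], [33, -36, -4], [33, -36, -4], [33, -36, -4], [33, -36, -4], [33, -36, -4], [33, -36, -4], [33, -36, -4], [33, -36, -4], [33, -36, -4], [33, -36, -4]]' --twist '[[0, 0, 0], [0, 0, 0], [0, 0, 0], [0, 0, 0], [0, 0, 0], [0, 0, 0], [0, 0, 0], [0, 0, 0], [0, 0, 0], [0, 0, 0], [0, 0, 0], [0, 0, 0]]'

```text
time_s: 1.35
position: [0.428, -0.0734, 0.2563]
tcp_rot: [[0.946, 0.325, 0.001], [0.325, -0.946, 0.002], [0.001, -0.001, -1.0]]
force: [1.4, -0.0, 0.7]
opening: 1.001
```

Request:
carry_out --grip '[1, 1, 1, 1, 1, 1, 1, 1]' --slide '[[31, -34, 3], [31, -34, 3], [31, -34, 3], [31, -34, 3], [31, -34, 3], [31, -34, 3], [31, -34, 3], [30, -33, 3]]' --twist '[[0, 0, 0], [0, 0, 0], [0, 0, 0], [0, 0, 0], [0, 0, 0], [0, 0, 0], [0, 0, 0], [0, 0, 0]]'

```text
time_s: 2.15
position: [0.5761, 0.2796, 0.2322]
tcp_rot: [[0.945, 0.328, 0.003], [0.328, -0.945, -0.001], [0.002, 0.002, -1.0]]
force: [0.5, -0.7, 0.3]
opening: 1.004
```

Request:
carry_out --grip '[1, 1, 1, 1, 1, 1, 1, 1, 1]' --slide '[[0, 0, 0], [0, 0, 0], [0, 0, 0], [0, 0, 0], [0, 0, 0], [0, 0, 0], [0, 0, 0], [0, 0, 0], [0, 0, 0]]' --twist '[[0, 0, -0.15], [0, 0, -0.15], [0, 0, -0.15], [0, 0, -0.15], [0, 0, -0.15], [0, 0, -0.15], [0, 0, -0.15], [0, 0, -0.06], [0, 0, 0]]'

```text
time_s: 3.05
position: [0.5743, 0.2877, 0.2252]
tcp_rot: [[0.116, 0.993, -0.005], [0.993, -0.116, -0.002], [-0.003, -0.005, -1.0]]
force: [0.5, 0.4, 0.3]
opening: 1.0
```

Run:
```python
from h import *
s=bot.read_state(); print(s['position'],s['tcp_rot'],s['joint_positions'],s['qvel'])
c=bot.capture('wrist'); c['state']=s; pickle.dump(c,open('w1.pkl','wb')); save('w1.png',c['color'])
P=cloud(c);q=P.reshape(-1,3);q=q[(c['depth'].ravel()>0)]
for zl,zh in((.1,.115),(.054,.066)):
    m=q[(q[:,2]>zl)&(q[:,2]<zh)&(abs(q[:,0]-.567)<.06)&(abs(q[:,1]-.245)<.09)]
    print(len(m),np.median(m[:,2]),cv2.minAreaRect(m[:,:2].astype(np.float32)*1000))
print(proj(c,[[.567,.26,.106]]))
```

```text
[0.57427738 0.28767876 0.22515236] [[ 0.11634571  0.99319395 -0.00542783]
 [ 0.99320526 -0.11635809 -0.00202382]
 [-0.00264162 -0.00515549 -0.99998322]] [ 1.66681283e+01  2.99900248e+01  7.71492839e+01 -2.28598134e-02
  7.31918787e+01  2.33564650e+01] [-0.02522459  0.20058906  0.43700506  0.00955267 -0.04693877  0.35605338]
559 0.10596792083333173 ((568.4361572265625, 263.2686462402344), (43.53814697265625, 15.396462440490723), 83.43930053710938)
3422 0.06023714666476079 ((565.3907470703125, 237.4974365234375), (110.30423736572266, 64.01365661621094), 83.23902893066406)
[[249.00710622 203.89930273]]
```

View pics/w1.png

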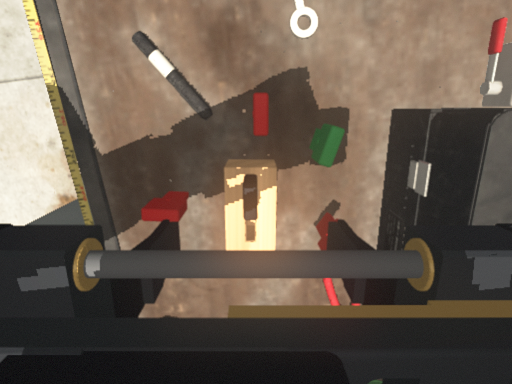

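Request:
carry_out --grip '[0, 0, 0, 0, 0]' --slide '[[-12, -1.5, 20], [-12, -1.5, 25], [0, 0, 25], [0, 0, 15], [0, 0, 0]]' --twist '[[-0.005, 0.003, 0], [0, 0, 0], [0, 0, 0], [0, 0, 0], [0, 0, 0]]'

```text
time_s: 3.6
position: [0.5692, 0.2638, 0.1384]
tcp_rot: [[0.125, 0.992, 0.003], [0.992, -0.125, 0.001], [0.002, 0.003, -1.0]]
force: [0.2, -0.0, 0.6]
opening: 0.633
```

Run:
```python
from h import *
s=bot.read_state(); print(s['position'],s['tcp_rot'],s['opening'])
c=bot.capture('wrist'); c['state']=s; pickle.dump(c,open('w2.pkl','wb')); save('w2.png',c['color'])
P=cloud(c);q=P.reshape(-1,3);q=q[(c['depth'].ravel()>0)]
for zl,zh in((.1,.112),(.054,.066)):
    m=q[(q[:,2]>zl)&(q[:,2]<zh)&(abs(q[:,0]-.567)<.05)&(abs(q[:,1]-.245)<.075)]
    print(len(m),np.median(m[:,2]),cv2.minAreaRect(m[:,:2].astype(np.float32)*1000))
d=np.array([.5685,.2633,.070])-s['position']; print(s['tcp_rot'].T@d*1000)
```

```text
[0.56918247 0.26381316 0.13835542] [[ 0.1247008   0.99219006  0.00293183]
 [ 0.99219281 -0.12470533  0.00141574]
 [ 0.0017703   0.00273239 -0.9999947 ]] 0.632931841517295
1056 0.1059620284261257 ((568.5335693359375, 262.8199462890625), (43.6566162109375, 15.997599601745605), 83.64745330810547)
4696 0.06023243514888649 ((566.3695678710938, 247.17213439941406), (90.39936065673828, 64.1465835571289), 83.16069030761719)
[-0.71526469 -0.79991717 68.35232937]
```

View pics/w2.png

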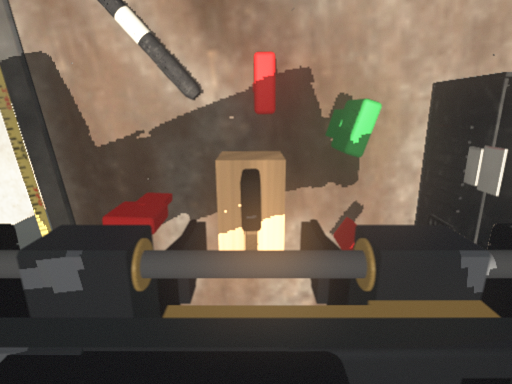

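The black key at (251,200) sits midway between the fingers, with the red and green ones clear of them. I'll descend and grip.

Request:
carry_out --grip '[0, 0, 0, 0, 0, 0, -1, -1, -1, -1, -1, -1]' --slide '[[-0.5, -0.5, 20], [0, 0, 20], [0, 0, 16], [0, 0, 9], [0, 0, 2], [0, 0, 0], [0, 0, 0], [0, 0, 0], [0, 0, 0], [0, 0, 0], [0, 0, 0], [0, 0, 0]]' --twist '[[0.003, -0.001, 0.005], [0, 0, 0], [0, 0, 0], [0, 0, 0], [0, 0, 0], [0, 0, 0], [0, 0, 0], [0, 0, 0], [0, 0, 0], [0, 0, 0], [0, 0, 0], [0, 0, 0]]'

```text
time_s: 4.85
position: [0.5787, 0.267, 0.0815]
tcp_rot: [[0.132, 0.991, 0.022], [0.991, -0.133, 0.007], [0.01, 0.021, -1.0]]
force: [0.2, 0.1, 0.5]
opening: 0.056
```

Run:
```python
from h import *
s=bot.read_state(); print(s['position'],s['tcp_rot'],s['opening'],s['joint_positions'],s['qvel'],s['force'],s['moment'])
c=bot.capture('wrist'); c['state']=s; pickle.dump(c,open('w3.pkl','wb')); 
t=bot.capture('side');t2=bot.capture('top')
save('m3.png',np.vstack([np.hstack([cv2.resize(c['color'],(400,300)),cv2.resize(t2['color'],(400,300))]),np.hstack([crop(t,150,310,200,320,2.5),crop(t2,100,220,140,230,400/120.)])]))
```

```text
[0.57865612 0.26699849 0.081537  ] [[ 0.13249343  0.99093356  0.02227489]
 [ 0.99113464 -0.13267739  0.00698786]
 [ 0.00987988  0.02115157 -0.99972746]] 0.05571932331414718 [1.47047112e+01 3.84626328e+01 8.68003693e+01 7.88457028e-02
 5.34008159e+01 2.22785040e+01] [ 0.10865413 -0.15056973  0.12812901  0.00698059  0.07332254  0.07894552] [0.22774861 0.13396255 0.49712101] [-0.04528305 -0.06044748 -0.04165678]
```

View pics/m3.png

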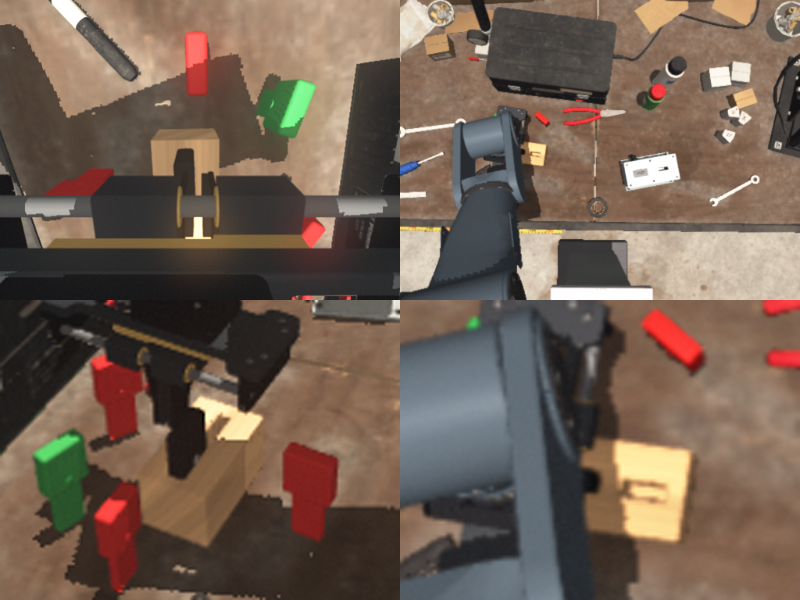

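Run:
```python
from h import *
c=pickle.load(open('w3.pkl','rb'))
save('w3c.png',crop(c,150,350,140,290,4))
P=cloud(c)
q=P.reshape(-1,3);q=q[(c['depth'].ravel()>0)]
for zl,zh in((.1,.112),(.112,.14),(.054,.066)):
    m=q[(q[:,2]>zl)&(q[:,2]<zh)&(abs(q[:,0]-.567)<.06)&(abs(q[:,1]-.245)<.085)]
    if len(m):print(len(m),np.median(m[:,2]),cv2.minAreaRect(m[:,:2].astype(np.float32)*1000))
for u,v in[(236,195),(236,205),(236,215),(245,195),(236,240),(255,240),(225,240),(270,240)]: print(u,v,P[v,u].round(4))
t=bot.capture('side'); save('s3c.png',crop(t,190,270,195,275,7.5))
```

```text
487 0.10588876201879527 ((575.695068359375, 279.6871337890625), (29.08936882019043, 14.63283920288086), 12.563142776489258)
754 0.1281583319196066 ((580.0571899414062, 273.8481140136719), (8.381892204284668, 22.664730072021484), 81.94803619384766)
3690 0.06030362620386526 ((565.23681640625, 238.7420654296875), (107.47567749023438, 63.92441177368164), 83.22382354736328)
236 195 [0.5706 0.2846 0.0798]
236 205 [0.5713 0.2844 0.1017]
236 215 [0.5708 0.2797 0.1065]
245 195 [0.5765 0.2834 0.0786]
236 240 [0.5717 0.2784 0.1394]
255 240 [0.5783 0.2417 0.0606]
225 240 [0.5746 0.3043 0.1972]
270 240 [0.5881 0.2755 0.1381]
```

View pics/w3c.png

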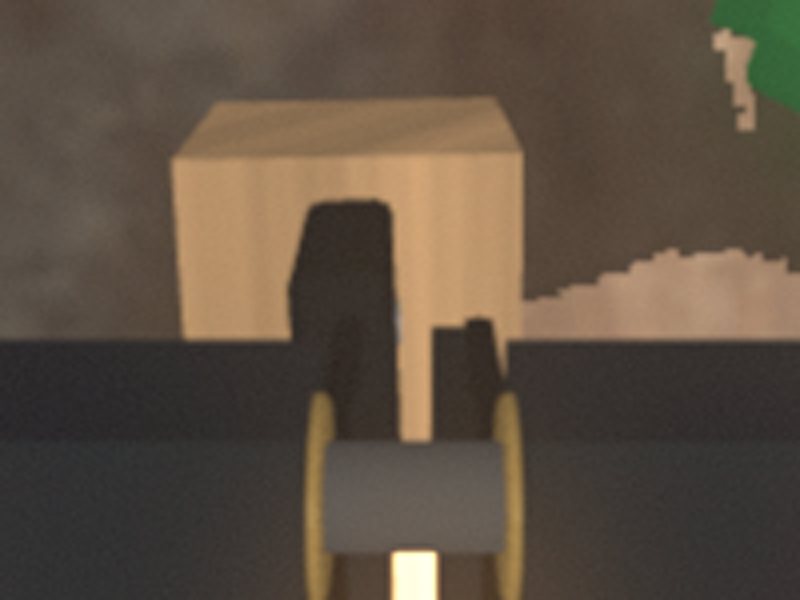

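View pics/s3c.png

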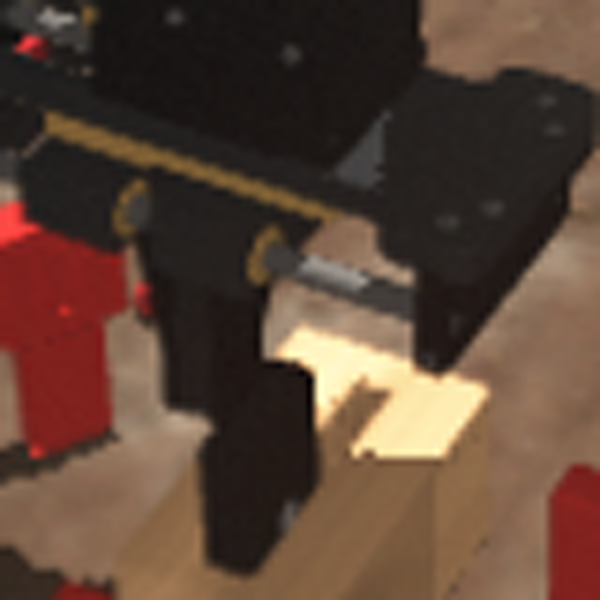

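Run:
```python
from h import *
t=bot.capture('side'); s=bot.read_state()
f=lambda X:((proj(t,X)-[190,195])*7.5).round().tolist()
p=s['position'];R=s['tcp_rot']; print(p,s['opening'])
print('tcp',f(p),'grasp',f(p-R[:,2]*.019))
print('finger tip left/right outer', f(p+R@[.0095,.013,0]),f(p+R@[.0095,-.013,0]),f(p+R@[.0095,.013,-.03]))
y=np.array([.1177,.993]);x=np.array([.993,-.1177]);k=np.array([.5685,.2633])
for z in(.106,.06):print('head corners',z,f(np.array([np.r_[k+a*x*.008+b*y*.022,z] for a in(1,-1) for b in(1,-1)])))
P=cloud(t);
for u,v in[(190,400),(180,380),(230,400),(225,380),(260,400),(290,380),(230,500),(250,560)]:
  print(u,v,P[195+int(v/7.5),190+int(u/7.5)].round(4))
print(P[230:275:2,218:232:3,2].round(3))
```

```text
[0.57853288 0.26694758 0.08127677] 0.007478046650975347
tcp [[213.0, 463.0]] grasp [[211.0, 412.0]]
finger tip left/right outer [[155.0, 469.0]] [[237.0, 500.0]] [[151.0, 388.0]]
head corners 0.106 [[182.0, 437.0], [261.0, 340.0], [234.0, 455.0], [311.0, 357.0]]
head corners 0.06 [[191.0, 559.0], [267.0, 461.0], [241.0, 577.0], [316.0, 478.0]]
190 400 [0.5798 0.2778 0.1146]
180 380 [0.5823 0.2762 0.1206]
230 400 [0.5695 0.2762 0.1163]
225 380 [0.5698 0.2746 0.123 ]
260 400 [0.5673 0.2612 0.1042]
290 380 [0.5631 0.2495 0.1038]
230 500 [0.5669 0.2855 0.0895]
250 560 [0.5619 0.284  0.0671]
[[ 0.191  0.194  0.193  0.194  0.195]
 [ 0.186  0.188  0.188 -0.002  0.191]
 [ 0.154  0.184  0.146  0.     0.   ]
 [ 0.151  0.153  0.139 -0.003 -0.004]
 [ 0.143  0.146  0.131 -0.002 -0.002]
 [ 0.138  0.136  0.127 -0.001  0.056]
 [ 0.134  0.129  0.118  0.057  0.058]
 [ 0.128  0.122  0.71   0.103  0.107]
 [ 0.123  0.118  0.105  0.104  0.103]
 [ 0.117  0.112  0.104  0.104  0.1  ]
 [ 0.114  0.103  0.103  0.102  0.095]
 [ 0.104  0.104  0.105  0.098  0.088]
 [ 0.105  0.106  0.103  0.093  0.083]
 [ 0.103  0.103  0.099  0.09   0.078]
 [ 0.098  0.098  0.094  0.084  0.073]
 [ 0.092  0.094  0.089  0.078  0.065]
 [ 0.084  0.087  0.085  0.074  0.063]
 [ 0.079  0.082  0.078  0.068  0.059]
 [ 0.074  0.075  0.073  0.062  0.058]
 [ 0.069  0.071  0.067  0.059  0.06 ]
 [ 0.064  0.065  0.063  0.056  0.056]
 [ 0.058  0.059  0.059  0.058  0.06 ]
 [ 0.058  0.058  0.06   0.06   0.056]]
```

Run:
```python
from h import *
for n in('w1','w2','w3'):
    c=pickle.load(open(n+'.pkl','rb')); s=c['state'];P=cloud(c)
    T=(P-s['position'])@s['tcp_rot']*1000
    m=(c['depth']>0)&(abs(T[...,0])<20)&(abs(T[...,1])<60)&(T[...,2]>-90)&(T[...,2]<20)
    for sg in(1,-1):
        q=T[m&(T[...,1]*sg>0)]; q=q[np.argsort(q[:,2])]
        print(n,s['opening'],sg,len(q)); print(q[::max(1,len(q)//8)].round(0).tolist(), q[-6:].round(1).tolist())
s=bot.read_state();print(s['opening'],s['position'],s['time_s'])
```

```text
w1 0.9996090528338533 1 1751
[[-1.0, 50.0, -90.0], [-1.0, 49.0, -83.0], [-3.0, 48.0, -78.0], [-6.0, 45.0, -77.0], [10.0, 49.0, -65.0], [10.0, 49.0, -56.0], [8.0, 45.0, -47.0], [11.0, 53.0, -38.0], [9.0, 46.0, -29.0]] [[4.9, 45.0, -28.5], [9.2, 45.3, -28.3], [9.2, 47.7, -28.2], [9.2, 45.9, -28.1], [9.1, 48.3, -28.0], [9.0, 49.0, -27.7]]
w1 0.9996090528338533 -1 1880
[[4.0, -47.0, -90.0], [-1.0, -47.0, -85.0], [3.0, -46.0, -79.0], [-2.0, -42.0, -78.0], [11.0, -52.0, -67.0], [11.0, -51.0, -58.0], [11.0, -47.0, -48.0], [11.0, -50.0, -39.0]] [[9.3, -44.9, -28.3], [-7.3, -42.6, -28.2], [4.9, -42.3, -28.2], [-3.7, -42.5, -27.6], [9.0, -46.9, -27.5], [-5.1, -42.6, -27.4]]
w2 0.632931841517295 1 1419
[[7.0, 33.0, -90.0], [2.0, 34.0, -80.0], [-8.0, 33.0, -78.0], [-5.0, 29.0, -75.0], [9.0, 32.0, -63.0], [11.0, 37.0, -55.0], [9.0, 31.0, -47.0], [9.0, 30.0, -38.0], [9.0, 32.0, -28.0]] [[9.4, 31.3, -28.7], [10.5, 37.1, -28.4], [-2.8, 28.9, -28.3], [9.2, 31.9, -28.3], [9.2, 32.5, -28.2], [9.1, 30.8, -28.0]]
w2 0.632931841517295 -1 1444
[[-2.0, -31.0, -90.0], [-5.0, -31.0, -82.0], [-8.0, -30.0, -78.
[... 288 characters left out ...]

[[9.0, 8.0, -90.0], [-8.0, 8.0, -78.0], [-1.0, 8.0, -78.0], [-5.0, 4.0, -77.0], [9.0, 6.0, -59.0], [11.0, 11.0, -52.0], [10.0, 8.0, -46.0], [9.0, 6.0, -37.0], [13.0, 17.0, 20.0]] [[1.8, 4.8, 19.8], [-3.0, 8.5, 19.9], [-3.8, 3.3, 19.9], [19.4, 9.8, 19.9], [-15.1, 4.1, 20.0], [13.3, 16.5, 20.0]]
w3 0.05571932331414718 -1 1866
[[8.0, -6.0, -90.0], [-7.0, -4.0, -78.0], [11.0, -7.0, -56.0], [9.0, -1.0, -40.0], [11.0, -9.0, -25.0], [14.0, -17.0, -23.0], [16.0, -6.0, -8.0], [16.0, -15.0, 16.0], [14.0, -35.0, 20.0]] [[-6.2, -39.6, 20.0], [16.4, -41.4, 20.0], [12.6, -34.2, 20.0], [-5.4, -31.2, 20.0], [14.1, -34.9, 20.0], [0.9, -31.7, 20.0]]
0.007478046650975347 [0.57853288 0.26694758 0.08127677] 5.1
```

The wrist depth shows the finger ends about 28 mm behind the stated TCP in all three pictures, so the jaws pinched only the head's top edge and slipped off. I'll go up, reopen and check the key.

Request:
carry_out --grip '[-1, -1, 0.1, 0.1, 0.1, 0.1]' --slide '[[0, 0, -25], [0, 0, -30], [0, -10, -5], [-3, 0, 0], [0, 0, 0], [0, 0, 0]]' --twist '[[0, 0, 0], [0, 0, 0], [0.02, -0.01, 0.015], [0, 0, 0], [0, 0, 0], [0, 0, 0]]'

```text
time_s: 5.7
position: [0.5658, 0.2641, 0.1411]
tcp_rot: [[0.147, 0.989, -0.003], [0.989, -0.147, -0.001], [-0.002, -0.003, -1.0]]
force: [0.1, 0.0, -0.2]
opening: 0.284
```

```bash
cat >> h.py <<'E'
def fingers(c):
    s=c['state'];P=cloud(c);T=(P-s['position'])@s['tcp_rot']*1000
    m=(c['depth']>0)&(abs(T[...,0])<20)&(abs(T[...,1])<60)&(T[...,2]>-42)&(T[...,2]<-20)
    o=[]
    for sg in(1,-1):
        q=T[m&(T[...,1]*sg>0)]; o.append(q); print('finger',sg,len(q),'x',np.percentile(q[:,0],[2,98]).round(1),'y',np.percentile(abs(q[:,1]),[2,98]).round(1),'zmax',q[:,2].max().round(1))
E
python3 - <<'E'
from h import *
s=bot.read_state(); print(s['position'],s['tcp_rot'],s['opening'],s['time_s'])
c=bot.capture('wrist'); c['state']=s; pickle.dump(c,open('w4.pkl','wb')); save('w4.png',crop(c,130,380,100,280,3))
P=cloud(c);q=P.reshape(-1,3);q=q[(c['depth'].ravel()>0)]
for zl,zh in((.101,.112),(.054,.066)):
    m=q[(q[:,2]>zl)&(q[:,2]<zh)&(abs(q[:,0]-.567)<.05)&(abs(q[:,1]-.245)<.075)]
    print(len(m),np.median(m[:,2]),cv2.minAreaRect(m[:,:2].astype(np.float32)*1000))
fingers(c)
E
```

```text
[0.56581182 0.2640644  0.14110031] [[ 0.14748035  0.98906078 -0.00288606]
 [ 0.98906337 -0.14748476 -0.00137939]
 [-0.00178995 -0.00265106 -0.99999488]] 0.2837491793298305 5.7
1031 0.1059486888101129 ((568.6060791015625, 263.0503845214844), (43.2013053894043, 15.979270935058594), 84.19317626953125)
4028 0.060253436791480486 ((565.8739013671875, 245.8495635986328), (93.06705474853516, 63.414756774902344), 83.164306640625)
finger 1 194 x [-3.2 11.3] y [13.6 22.3] zmax -28.0
finger -1 197 x [-2.9 11.4] y [10.9 19.5] zmax -27.7
```

View pics/w4.png

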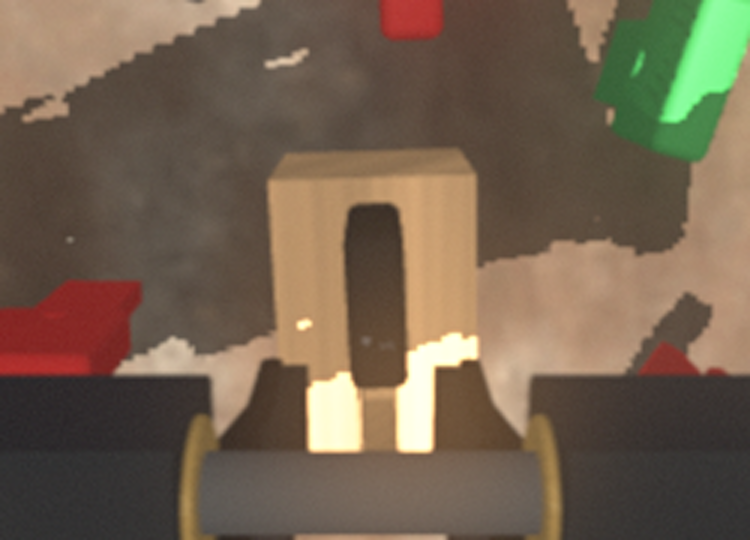

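Request:
carry_out --grip '[0, 0, 0, 0, 0, 0, 0]' --slide '[[-1.7, 1.6, 0], [0, 0, 0], [0, 0, 25], [0, 0, 25], [0, 0, 25], [0, 0, 15], [0, 0, 3]]' --twist '[[-0.003, 0.002, -0.03], [0, 0, 0], [0, 0, 0], [0, 0, 0], [0, 0, 0], [0, 0, 0], [0, 0, 0]]'

```text
time_s: 6.45
position: [0.5677, 0.2618, 0.0425]
tcp_rot: [[0.121, 0.993, -0.001], [0.993, -0.121, 0.0], [0.0, -0.001, -1.0]]
force: [-0.2, 0.3, -0.6]
opening: 0.5
```

Run:
```python
from h import *
s=bot.read_state(); print(s['position'],s['tcp_rot'],s['opening'],s['force'],s['time_s'])
c=bot.capture('wrist'); c['state']=s; save('w5.png',crop(c,130,380,100,280,3))
fingers(c)
t=bot.capture('side'); save('s5.png',crop(t,180,290,185,285,6))
```

```text
[0.56773835 0.26175214 0.04248122] [[ 1.20781433e-01  9.92678911e-01 -6.51417170e-04]
 [ 9.92679125e-01 -1.20781392e-01  1.02034197e-04]
 [ 2.26081230e-05 -6.58972063e-04 -9.99999783e-01]] 0.4995692125147303 [-0.20712761  0.26419769 -0.62333181] 6.45
finger 1 237 x [-4.5 11.3] y [23.  31.8] zmax -27.8
finger -1 236 x [-4.7 11.4] y [20.2 29. ] zmax -20.1
```

View pics/s5.png

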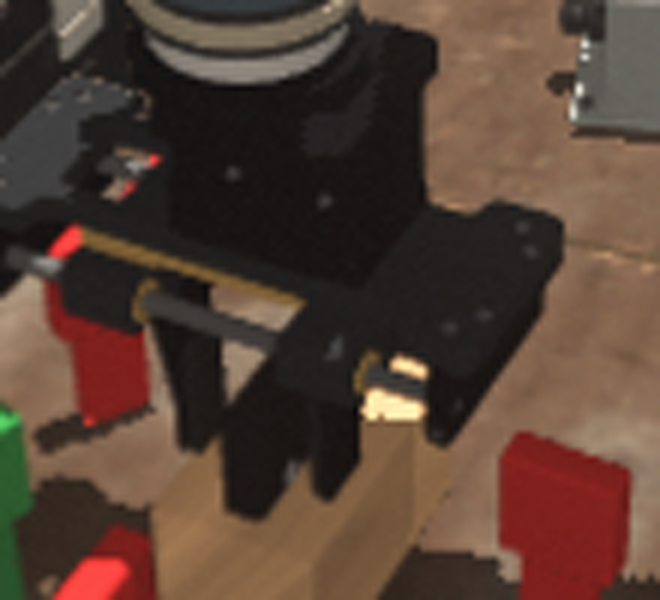

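View pics/w5.png

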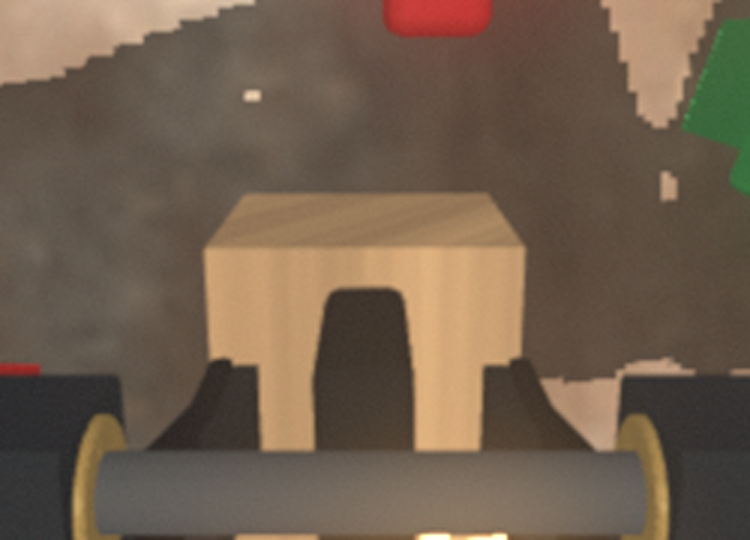

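The fingers now flank the head on both sides, well down it. Closing.

Request:
carry_out --grip '[-1, -1, -1, -1, -1, -1, -1]' --slide '[[0, 0, 0], [0, 0, 0], [0, 0, 0], [0, 0, 0], [0, 0, 0], [0, 0, 0], [0, 0, 0]]' --twist '[[0, 0, 0], [0, 0, 0], [0, 0, 0], [0, 0, 0], [0, 0, 0], [0, 0, 0], [0, 0, 0]]'

```text
time_s: 7.25
position: [0.5692, 0.2628, 0.0474]
tcp_rot: [[0.121, 0.993, 0.005], [0.993, -0.121, 0.002], [0.003, 0.004, -1.0]]
force: [-0.6, 0.2, -0.5]
opening: 0.182
```

Request:
carry_out --grip '[-1, -1, -1, -1, -1, -1]' --slide '[[0, 0, -20], [0, 0, -30], [0, 0, -30], [0, 0, -30], [0, 0, -15], [0, 0, 0]]' --twist '[[0, 0, 0], [0, 0, 0], [0, 0, 0], [0, 0, 0], [0, 0, 0], [0, 0, 0]]'

```text
time_s: 7.85
position: [0.5709, 0.2621, 0.1758]
tcp_rot: [[0.121, 0.993, 0.008], [0.993, -0.121, 0.002], [0.002, 0.007, -1.0]]
force: [0.8, 0.2, -0.4]
opening: 0.183
```

```bash
cat >> h.py <<'E'
def keyhead(c):
    s=c['state'];P=cloud(c);T=(P-s['position'])@s['tcp_rot']*1000
    m=(c['depth']>0)&(abs(T[...,0])<45)&(abs(T[...,1])<7)&(T[...,2]>-60)&(T[...,2]<20)
    q=T[m]; print('head pts',len(q),'x',np.percentile(q[:,0],[1,99]).round(1),'y',np.percentile(q[:,1],[1,99]).round(1),'z',np.percentile(q[:,2],[1,5,50,95,99]).round(1))
    return q
E
python3 - <<'E'
from h import *
s=bot.read_state(); print(s['position'],s['tcp_rot'],s['opening'],s['force'],s['time_s'])
c=bot.capture('wrist'); c['state']=s; pickle.dump(c,open('w6.pkl','wb')); save('w6.png',crop(c,130,380,100,280,3))
fingers(c);keyhead(c)
t=bot.capture('side'); pickle.dump(t,open('s6.pkl','wb'));save('s6.png',crop(t,160,310,145,285,4))
E
```

```text
[0.57093198 0.26211646 0.1757727 ] [[ 0.12108288  0.99261227  0.00773368]
 [ 0.99263943 -0.12109789  0.00150166]
 [ 0.0024271   0.00749493 -0.99996897]] 0.18313990127331403 [ 0.79741751  0.2390219  -0.4386455 ] 7.85
finger 1 134 x [ 9.1 19.3] y [ 8.8 17.9] zmax -21.3
finger -1 140 x [ 9.  19.1] y [ 6.4 15.2] zmax -22.0
head pts 1900 x [-21.1  21.8] y [-6.5  6.9] z [-60.  -59.8 -58.6 -21.8  14.7]
```

View pics/s6.png

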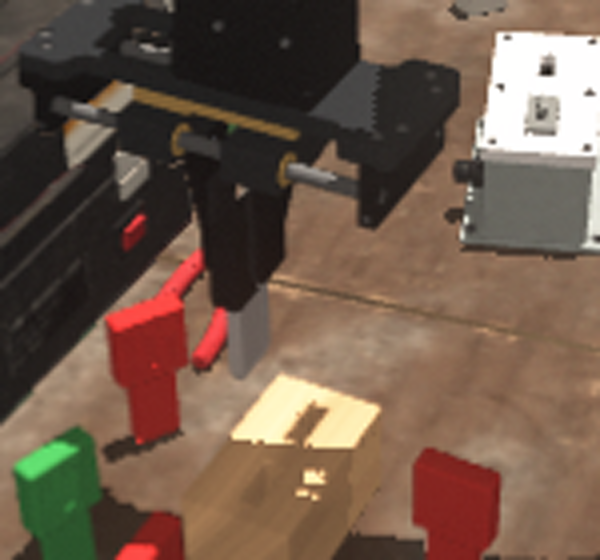

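View pics/w6.png

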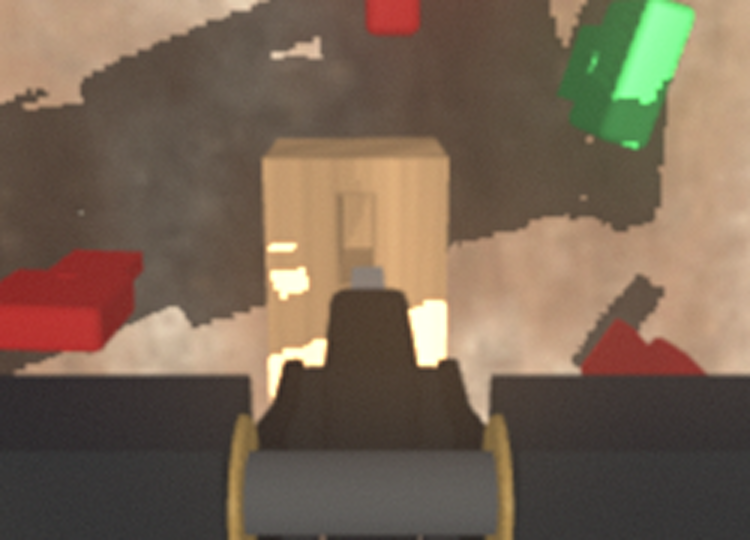

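Request:
carry_out --grip '[-1, -1, -1, -1, -1, -1, -1, -1, -1, -1, -1]' --slide '[[-20, 1, 0], [-40, 2, 0], [-48, 2, 0], [-48, 2, 0], [-48, 2, 0], [-48, 2, 0], [-48, 2, 0], [-48, 2, 0], [-48, 2, 0], [-48, 2, 0], [-30, 1, 0]]' --twist '[[0.007, -0.002, 0], [0, 0, 0], [0, 0, 0], [0, 0, 0], [0, 0, 0], [0, 0, 0], [0, 0, 0], [0, 0, 0], [0, 0, 0], [0, 0, 0], [0, 0, 0]]'

```text
time_s: 9.05
position: [0.5233, -0.2225, 0.1544]
tcp_rot: [[0.111, 0.993, -0.03], [0.994, -0.111, 0.006], [0.002, -0.03, -1.0]]
force: [0.5, 0.0, -0.6]
opening: 0.182
```

Request:
carry_out --grip '[-1, -1, -1, -1, -1]' --slide '[[0, 0, 0], [0, 0, 0], [0, 0, 0], [0, 0, 0], [0, 0, 0]]' --twist '[[0, 0, -0.08], [0, 0, -0.1], [0, 0, -0.1], [0, 0, -0.04], [0, 0, 0]]'

```text
time_s: 9.55
position: [0.5179, -0.2283, 0.1448]
tcp_rot: [[-0.209, 0.977, -0.042], [0.978, 0.209, 0.012], [0.021, -0.038, -0.999]]
force: [-0.5, 1.2, -0.4]
opening: 0.179
```

Run:
```python
from h import *
s=bot.read_state(); print(s['position'],s['tcp_rot'],s['opening'],s['force'],s['time_s'])
c=bot.capture('wrist'); c['state']=s; pickle.dump(c,open('w7.pkl','wb')); save('w7.png',cv2.resize(c['color'],(800,600)))
keyhead(c)
P=cloud(c);q=P.reshape(-1,3);q=q[(c['depth'].ravel()>0)]
m=q[(q[:,2]>.077)&(q[:,2]<.0825)&(abs(q[:,0]-.515)<.08)&(abs(q[:,1]+.14)<.11)]
print(len(m),np.median(m[:,2]),cv2.minAreaRect(m[:,:2].astype(np.float32)*1000))
```

```text
[ 0.51785633 -0.22826104  0.14479656] [[-0.20863171  0.97709643 -0.04189728]
 [ 0.97777068  0.20930854  0.01242705]
 [ 0.02091189 -0.03837325 -0.99904464]] 0.1789892513759191 [-0.50861207  1.16793331 -0.43563996] 9.55
head pts 1863 x [-21.5  21.5] y [-6.4  6.9] z [-60.  -59.8 -58.7 -21.9  14.3]
14773 0.08035035465777746 ((518.9216918945312, -144.1929168701172), (76.2429428100586, 143.87722778320312), 11.444206237792969)
```

View pics/w7.png

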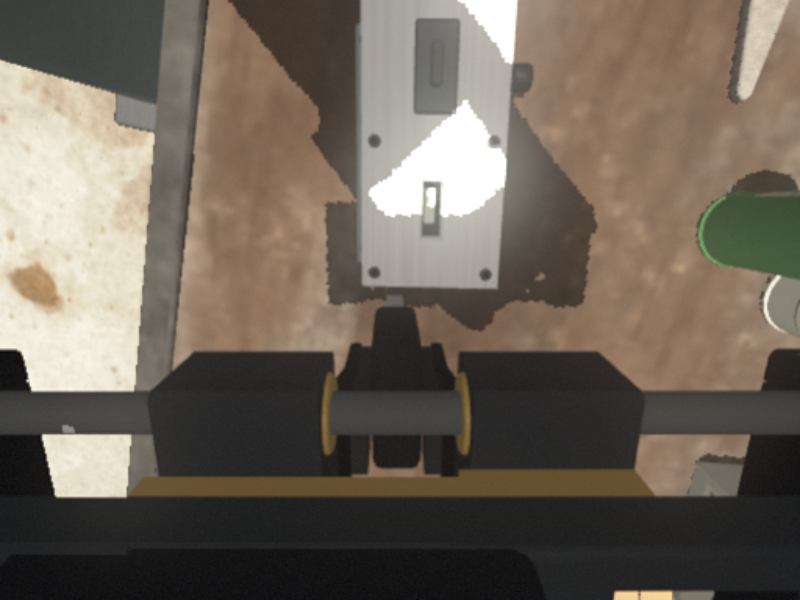

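```bash
cat >> h.py <<'E'
def tilt(s):
    R=s['tcp_rot'];w=np.cross(R[:,2],[0,0,-1]);print('tilt twist tool',(R.T@w).round(4),'ang y',np.degrees(np.arctan2(R[1,1],R[0,1])).round(2))
E
python3 - <<'E'
from h import *
c=pickle.load(open('w7.pkl','rb'));s=c['state']
k=512/800
uv=np.array([[421,181],[441,181],[442,236],[421,236],[431.3,208.5]])*k-.2
W=onplane(c,uv,.08);print(W*1000, np.linalg.norm(W[0]-W[3]),np.linalg.norm(W[0]-W[1]))
save('slot7.png',crop(c,255,300,105,160,10))
tilt(s)
# head yaw in tool
q=keyhead(c);T=q[(q[:,2]<-57)];
P=cloud(c)
E
```

```text
[[ 515.40038094 -159.5674803    80.        ]
 [ 525.82327479 -157.34560802   80.        ]
 [ 533.13553268 -185.72021127   80.        ]
 [ 521.88936884 -188.16879014   80.        ]
 [ 524.04410912 -172.49322336   80.        ]] 0.02932817567657619 0.01065708367878648
tilt twist tool [-0.0384 -0.0209 -0.    ] ang y 12.09
head pts 1863 x [-21.5  21.5] y [-6.4  6.9] z [-60.  -59.8 -58.7 -21.9  14.3]
```

View pics/slot7.png

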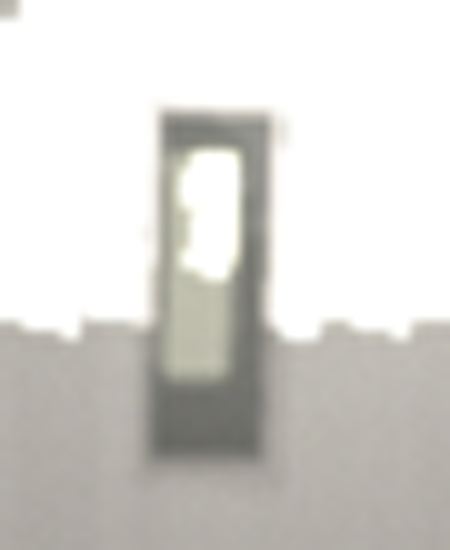

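Request:
carry_out --grip '[-1, -1, -1, -1]' --slide '[[4, 5, -10], [4, 5, -10], [5, 5, -5], [0, 0, 0]]' --twist '[[-0.02, -0.01, 0.005], [-0.018, -0.01, 0.005], [0, 0, 0], [0, 0, 0]]'

```text
time_s: 10.0
position: [0.5309, -0.2101, 0.1705]
tcp_rot: [[-0.196, 0.981, 0.001], [0.981, 0.196, 0.002], [0.001, 0.001, -1.0]]
force: [-0.4, 0.5, -1.5]
opening: 0.179
```

```bash
cat > m.py <<'E'
from h import *
import sys
n=sys.argv[1]
s=bot.read_state(); print(s['position'],s['opening'],s['force'],s['time_s']); tilt(s)
c=bot.capture('wrist'); c['state']=s; pickle.dump(c,open(n+'.pkl','wb')); save(n+'.png',cv2.resize(c['color'],(800,600)))
p=proj(c,[[.5235,-.173,.08]])[0];x,y=p.astype(int);print('exp px',p)
x0,y0=max(0,x-28),max(0,y-28); save(n+'c.png',crop(c,x0,x0+56,y0,y0+56,10)); print('crop origin',x0,y0)
keyhead(c)
E
python3 m.py w8
```

```text
[ 0.53090249 -0.21011889  0.17050274] 0.17915877562465835 [-0.44513729  0.52547623 -1.48604274] 10.0
tilt twist tool [ 0.0013 -0.0014  0.    ] ang y 11.31
exp px [251.95963757 146.38958816]
crop origin 223 118
head pts 1899 x [-21.6  21.4] y [-6.4  6.9] z [-59.9 -59.8 -58.7 -21.5  16.4]
```

View pics/w8c.png

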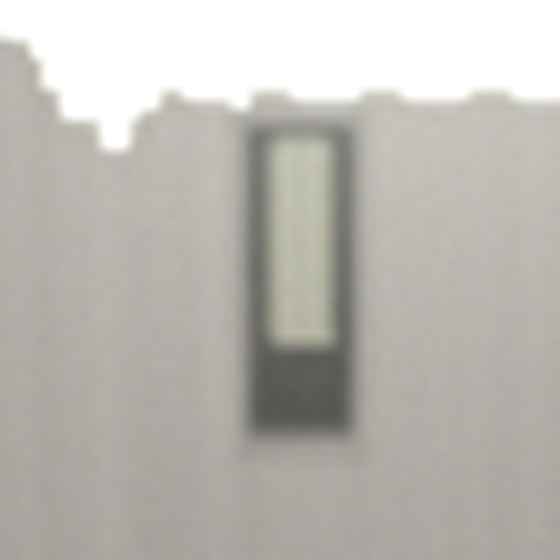

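Run:
```python
from h import *
c=pickle.load(open('w8.pkl','rb'));s=c['state']
uv=np.array([[24.9,12],[35.2,12],[35.2,43.4],[24.9,43.4],[30.05,27.7]])+[223,118]-.45
W=onplane(c,uv,.08);T=(W-s['position'])@s['tcp_rot']*1000
print((W*1000).round(1).tolist(),T.round(1).tolist())
for yy in(0,1.2): 
  X=np.array([[14,yy-4,0],[14,yy+4,0],[12,yy,37],[21.5,yy-8,-36],[21.5,yy+8,-36],[21.5,yy-8,-59],[21.5,yy+8,-59]])/1000@s['tcp_rot'].T+s['position']
  print(((proj(c,X)-[225,165]+.45)*10).round().tolist())
save('t8.png',crop(c,225,285,165,215,10))
```

```text
[[516.4, -158.6, 80.0], [525.7, -156.7, 80.0], [531.6, -185.5, 80.0], [522.0, -187.4, 80.0], [523.9, -171.8, 80.0]] [[53.3, -4.2, 90.6], [53.3, 5.3, 90.6], [23.9, 5.4, 90.5], [23.9, -4.4, 90.5], [38.8, 0.5, 90.6]]
[[211.0, 340.0], [331.0, 340.0], [273.0, 228.0], [121.0, 400.0], [414.0, 400.0], [95.0, 552.0], [435.0, 551.0]]
[[229.0, 340.0], [349.0, 340.0], [289.0, 228.0], [143.0, 400.0], [436.0, 400.0], [121.0, 552.0], [460.0, 551.0]]
```

View pics/t8.png

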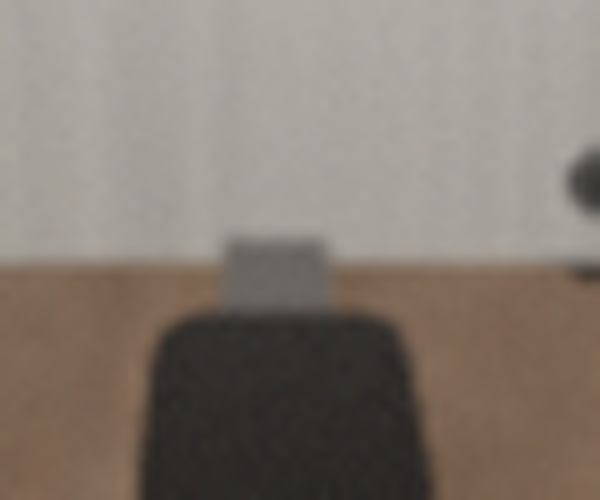

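Request:
carry_out --grip '[-1, -1, -1, -1, -1]' --slide '[[15, 0, 5], [16, 0.3, 10], [8, 0, 15], [0, 0, 12], [0, 0, 0]]' --twist '[[0.001, -0.001, 0], [0, 0, 0], [0, 0, 0], [0, 0, 0], [0, 0, 0]]'

```text
time_s: 10.55
position: [0.5218, -0.1674, 0.1263]
tcp_rot: [[-0.196, 0.981, -0.001], [0.981, 0.196, 0.001], [0.001, -0.001, -1.0]]
force: [0.5, -0.0, -0.7]
opening: 0.185
```

```bash
python3 m.py w9
python3 - <<'E'
from h import *
c=pickle.load(open('w9.pkl','rb'));s=c['state']
print(((np.array([.5239,-.1718,.08])-s['position'])@s['tcp_rot']*1000).round(1))
save('t9.png',crop(c,225,285,155,215,10))
t=bot.capture('side');save('s9.png',crop(t,255,345,120,200,8))
E
```

```text
[ 0.52175589 -0.16735126  0.12633099] 0.1852606130960137 [ 0.48714536 -0.00988043 -0.74028343] 10.55
tilt twist tool [-0.0009 -0.0011  0.    ] ang y 11.32
exp px [252.75996558 205.23161883]
crop origin 224 177
head pts 1912 x [-21.5  21.4] y [-6.4  6.9] z [-60.  -59.8 -58.6 -22.2  14.5]
[-4.8  1.3 46.3]
```

View pics/t9.png

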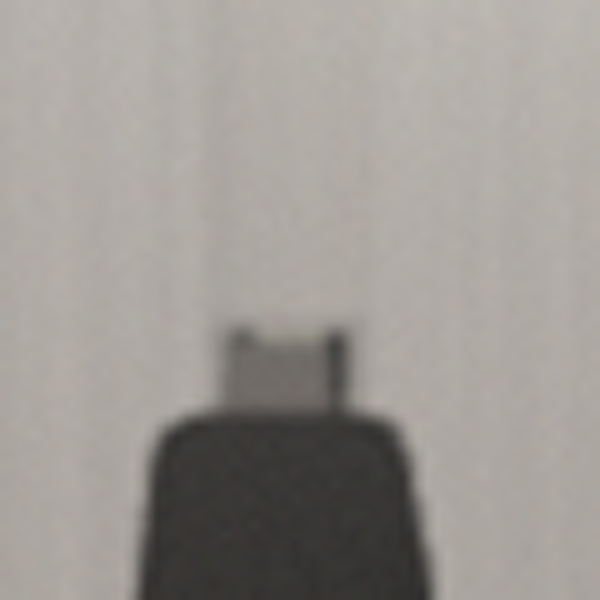

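View pics/s9.png

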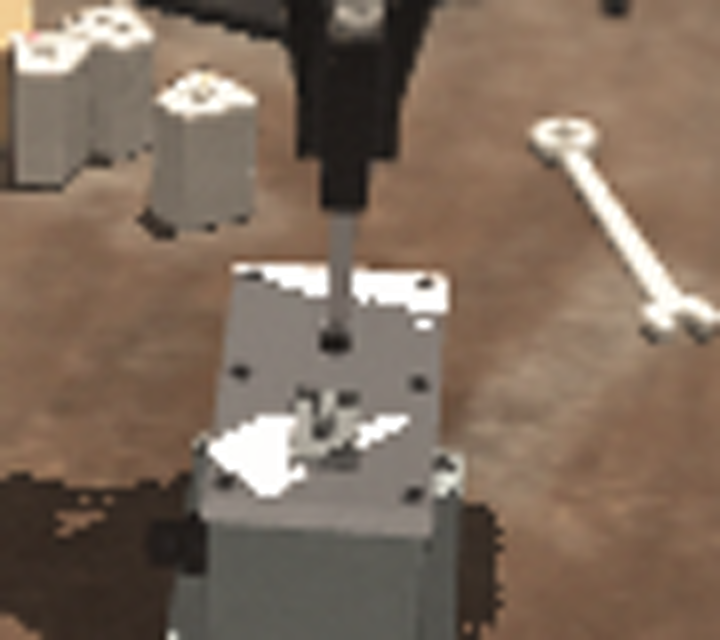

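Request:
carry_out --grip '[-1, -1, -1, -1]' --slide '[[-2.5, 0.9, 2], [-2, 0, 2], [0, 0, 1], [0, 0, 0]]' --twist '[[-0.001, -0.001, 0], [0, 0, 0], [0, 0, 0], [0, 0, 0]]'

```text
time_s: 11.05
position: [0.5268, -0.1753, 0.1239]
tcp_rot: [[-0.194, 0.981, 0.007], [0.981, 0.194, -0.004], [-0.005, 0.006, -1.0]]
force: [0.7, -0.8, -0.8]
opening: 0.184
```

```bash
cat > m2.py <<'E'
from h import *
import sys
n=sys.argv[1]
s=bot.read_state(); print(s['position'],s['opening'],s['force'],s['time_s']); tilt(s)
c=bot.capture('wrist'); c['state']=s; pickle.dump(c,open(n+'.pkl','wb'))
print('slot in tool',((np.array([.5239,-.1718,.08])-s['position'])@s['tcp_rot']*1000).round(1)); keyhead(c)
t=bot.capture('side')
save(n+'.png',np.hstack([crop(c,220,290,155,215,400/70.),cv2.resize(crop(t,270,330,120,180,6),(343,343))]))
E
python3 m2.py w10
```

```text
[ 0.52675508 -0.17529573  0.12389804] 0.1838554517937461 [ 0.70059566 -0.78762467 -0.82039379] 11.05
tilt twist tool [ 0.0059  0.0052 -0.    ] ang y 11.2
slot in tool [ 4.2 -2.4 43.9]
head pts 1882 x [-21.7  21.5] y [-6.4  6.9] z [-60.  -59.8 -58.6 -21.7  16. ]
```

View pics/w10.png

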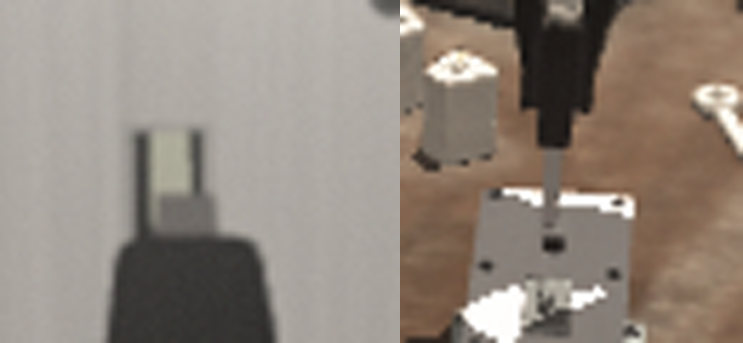

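Request:
carry_out --grip '[-1]' --slide '[[4, -2.4, 0]]' --twist '[[0.006, 0.005, 0]]'

```text
time_s: 11.25
position: [0.5238, -0.172, 0.1241]
tcp_rot: [[-0.194, 0.981, 0.0], [0.981, 0.194, -0.001], [-0.001, 0.0, -1.0]]
force: [-0.1, 0.5, -1.3]
opening: 0.176
```

```bash
python3 m2.py w11
python3 - <<'E'
from h import *
s=bot.read_state();tilt(s);print(s['qvel'].round(2))
print('slot in tool',((np.array([.5239,-.1718,.08])-s['position'])@s['tcp_rot']*1000).round(1))
E
```

```text
[ 0.5238003  -0.17202819  0.12411023] 0.17646376735106373 [-0.08335261  0.48500102 -1.25831522] 11.25
tilt twist tool [ 0.0003  0.0006 -0.    ] ang y 11.18
slot in tool [ 0.2  0.1 44.1]
head pts 1907 x [-21.5  21.4] y [-6.4  6.9] z [-59.9 -59.8 -58.7 -22.3  14.4]
tilt twist tool [-0.0007 -0.0004  0.    ] ang y 11.22
[-0.09  0.06 -0.24  0.07 -0.67 -0.11]
slot in tool [-0.7  0.6 44. ]
```

View pics/w11.png

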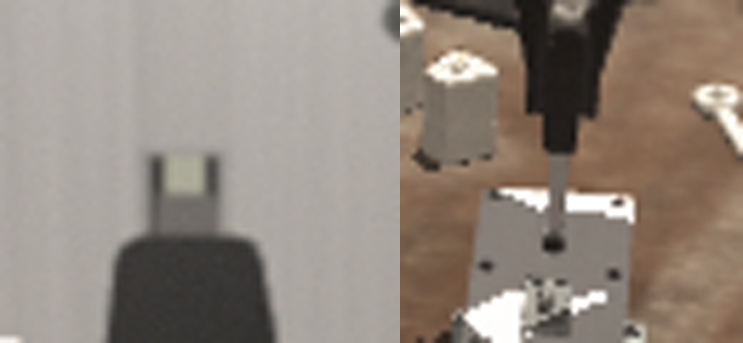

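Run:
```python
from h import *
c=pickle.load(open('w11.pkl','rb'));s=c['state']
f=lambda X:proj(c,np.array(X)/1000@s['tcp_rot'].T+s['position']).round(1).tolist()
print('tongue tip edge, taper start',f([[12,.2,37],[14,.2,31],[14,.2,0]]))
print('slot far edge', (onplane(c,[[252.5,155+154/5.714-.4]],.08)-s['position'])@s['tcp_rot']*1000)
save('t11.png',crop(c,238,268,175,200,20))
```

```text
tongue tip edge, taper start [[252.1, 187.3], [252.1, 186.8], [252.0, 198.5]]
slot far edge [[14.9828922   0.4672303  44.10134202]]
```

View pics/t11.png

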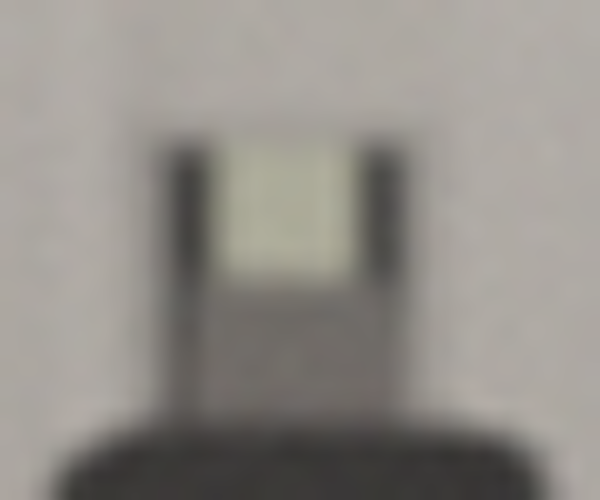

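Request:
carry_out --grip '[-1, -1]' --slide '[[0, 0, 5], [0, 0, 4]]' --twist '[[0, 0, 0], [0, 0, 0]]'

```text
time_s: 11.55
position: [0.5235, -0.1712, 0.1151]
tcp_rot: [[-0.195, 0.981, 0.001], [0.981, 0.195, -0.0], [-0.001, 0.0, -1.0]]
force: [-0.4, -0.2, -1.9]
opening: 0.178
```

```bash
python3 m2.py w12
python3 - <<'E'
from h import *
c=pickle.load(open('w12.pkl','rb'))
save('t12.png',crop(c,238,268,178,203,20))
E
```

```text
[ 0.52352048 -0.17120475  0.11505061] 0.1783121305850083 [-0.36779563 -0.2368227  -1.86042704] 11.55
tilt twist tool [ 0.0004  0.0005 -0.    ] ang y 11.24
slot in tool [-0.6  0.2 35.1]
head pts 1894 x [-21.5  21.5] y [-6.4  6.9] z [-59.9 -59.8 -58.6 -21.3  16.3]
```

View pics/t12.png

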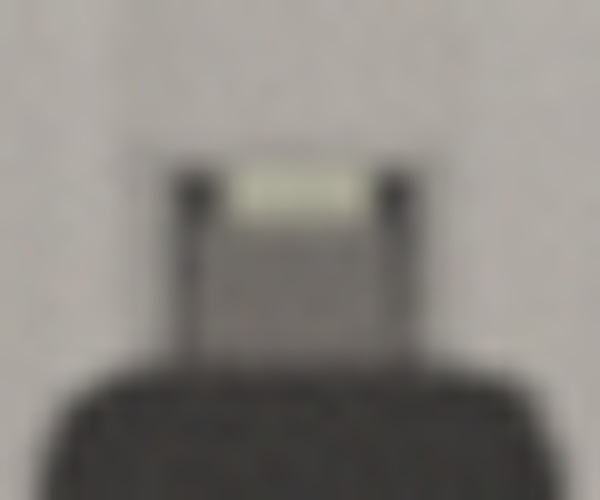

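View pics/w12.png

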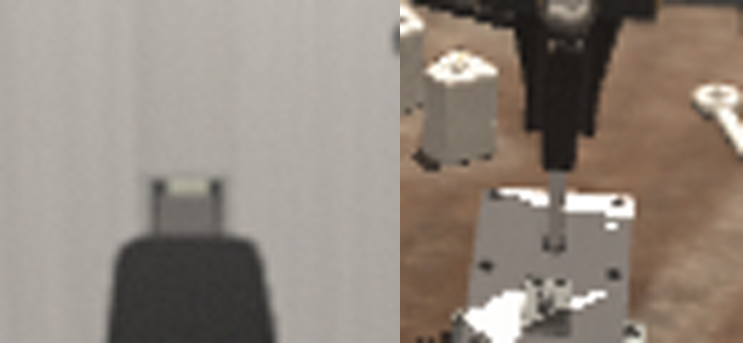

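Request:
carry_out --grip '[-1, -1]' --slide '[[0, 0, 4], [0, 0, 4]]' --twist '[[0, 0, 0], [0, 0, 0]]'

```text
time_s: 11.85
position: [0.5235, -0.1713, 0.1064]
tcp_rot: [[-0.195, 0.981, 0.0], [0.981, 0.195, -0.0], [-0.0, 0.0, -1.0]]
force: [-0.1, 0.5, -0.8]
opening: 0.184
```

```bash
python3 m2.py w13
python3 - <<'E'
from h import *
c=pickle.load(open('w13.pkl','rb'))
save('t13.png',crop(c,238,268,178,203,20))
E
```

```text
[ 0.52354077 -0.17126314  0.10635961] 0.18374731271253997 [-0.09798985  0.48188483 -0.81746693] 11.85
tilt twist tool [0.0001 0.0003 0.    ] ang y 11.24
slot in tool [-0.6  0.2 26.4]
head pts 1894 x [-21.6  21.5] y [-6.4  6.9] z [-60.  -59.8 -58.6 -22.2  14.8]
```

View pics/t13.png

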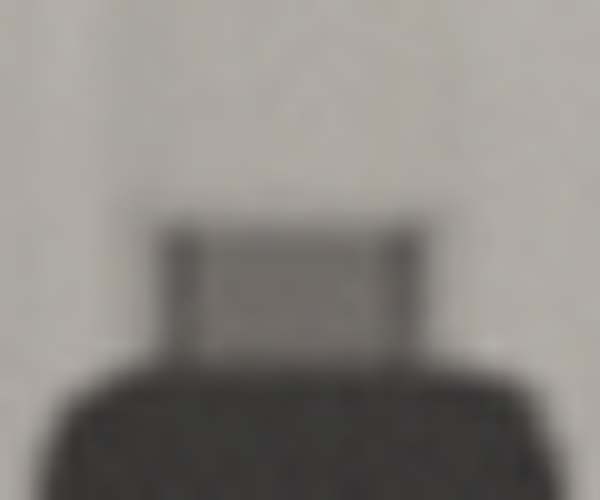

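Request:
carry_out --grip '[-1, -1, -1, -1, -1]' --slide '[[0, 0, 5], [0, 0, 5], [0, 0, 5], [0, 0, 5], [0, 0, 3]]' --twist '[[0, 0, 0], [0, 0, 0], [0, 0, 0], [0, 0, 0], [0, 0, 0]]'

```text
time_s: 12.45
position: [0.5234, -0.1713, 0.0812]
tcp_rot: [[-0.195, 0.981, -0.0], [0.981, 0.195, 0.0], [0.0, -0.0, -1.0]]
force: [0.3, 0.1, -0.5]
opening: 0.186
```

```bash
python3 m2.py w14
```

```text
[ 0.52343066 -0.17127286  0.08124614] 0.18553619000155683 [ 0.26959642  0.09231112 -0.52103932] 12.45
tilt twist tool [-0.0003 -0.0001 -0.    ] ang y 11.23
slot in tool [-0.6  0.4  1.2]
head pts 2813 x [-21.1  44.3] y [-6.8  6.9] z [-59.9 -59.7 -50.7   1.6   2.1]
```

View pics/w14.png

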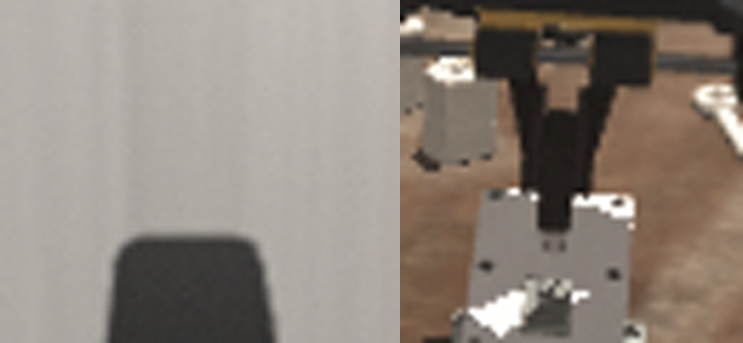

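Request:
carry_out --grip '[-1, -1, -1]' --slide '[[0, 0, 5], [0, 0, 5], [0, 0, 3]]' --twist '[[0, 0, 0], [0, 0, 0], [0, 0, 0]]'

```text
time_s: 12.85
position: [0.5242, -0.1717, 0.0693]
tcp_rot: [[-0.195, 0.981, 0.001], [0.981, 0.195, -0.001], [-0.001, 0.001, -1.0]]
force: [-1.3, 1.2, 7.0]
opening: 0.183
```

```bash
python3 m2.py w15
```

```text
[ 0.52416533 -0.17171079  0.06932349] 0.18279679964012896 [-1.3421423   1.22272195  6.98719611] 12.85
tilt twist tool [ 0.001   0.0013 -0.    ] ang y 11.24
slot in tool [ -0.   -0.3 -10.7]
head pts 2761 x [-21.3  44.3] y [-6.6  6.8] z [-59.9 -59.7 -50.7 -10.4  -9.9]
```

View pics/w15.png

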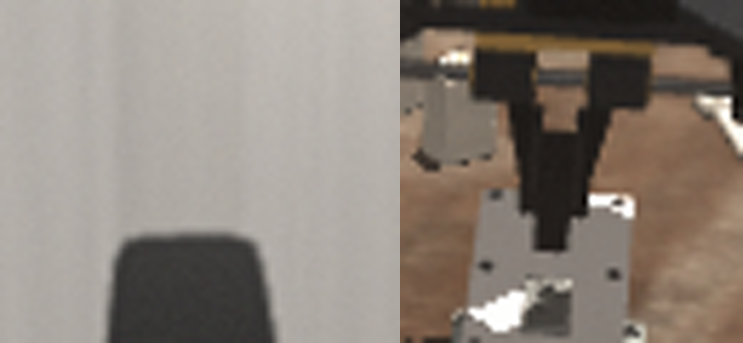

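Request:
carry_out --grip '[-1, -1, -1]' --slide '[[0, 0, 3], [0, 0, 2], [0, 0, 2]]' --twist '[[0, 0, 0], [0, 0, 0], [0, 0, 0]]'

```text
time_s: 13.25
position: [0.5242, -0.1717, 0.0668]
tcp_rot: [[-0.196, 0.981, 0.002], [0.981, 0.196, -0.002], [-0.002, 0.001, -1.0]]
force: [-3.8, 2.3, 17.9]
opening: 0.183
```

```bash
python3 m2.py w16
```

```text
[ 0.52415158 -0.17173814  0.06684742] 0.18295239792359635 [-3.84852917  2.32849782 17.94613868] 13.25
tilt twist tool [ 0.0013  0.0022 -0.    ] ang y 11.28
slot in tool [ -0.   -0.2 -13.2]
head pts 2721 x [-21.4  44.2] y [-6.6  6.9] z [-59.9 -59.8 -49.4 -12.9 -12.3]
```

View pics/w16.png

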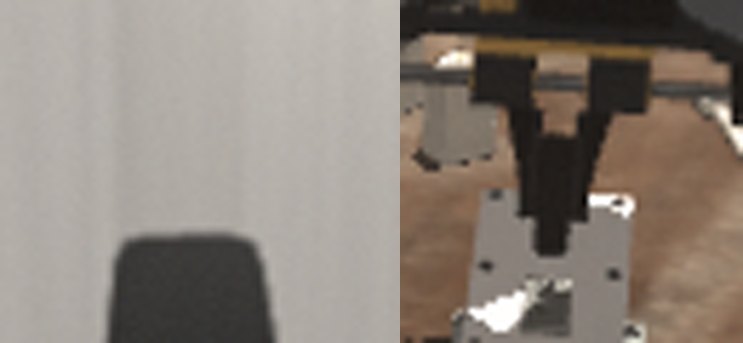

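Run:
```python
from h import *
for i in range(4):
    c=bot.capture('wrist');s=bot.read_state();c['state']=s;print(s['time_s'],s['position'].round(4),s['force'].round(1),s['opening'].round(3));keyhead(c)
P=cloud(c);q=P[(c['depth']>0)];m=q[(q[:,2]>.083)&(q[:,2]<.0875)&(abs(q[:,0]-.509)<.04)&(abs(q[:,1]+.105)<.04)]
print('plug',len(m),cv2.minAreaRect(m[:,:2].astype(np.float32)*1000))
save('end.png',cv2.resize(c['color'],(800,600)))
```

```text
Traceback (most recent call last):
AttributeError: 'float' object has no attribute 'round'
```

Run:
```python
from h import *
for i in range(4):
    c=bot.capture('wrist');s=bot.read_state();c['state']=s;print(s['time_s'],s['position'].round(4),s['force'].round(1),s['opening']);keyhead(c)
P=cloud(c);q=P[(c['depth']>0)];m=q[(q[:,2]>.083)&(q[:,2]<.0875)&(abs(q[:,0]-.509)<.04)&(abs(q[:,1]+.105)<.04)]
print('plug',len(m),cv2.minAreaRect(m[:,:2].astype(np.float32)*1000))
save('end.png',cv2.resize(c['color'],(800,600)))
```

```text
13.45 [ 0.5241 -0.1718  0.0669] [-3.3  2.  15.2] 0.18114599726607458
head pts 2727 x [-21.1  44.2] y [-6.6  6.9] z [-60.  -59.8 -49.  -12.9 -12.4]
13.5 [ 0.5242 -0.1718  0.0669] [-2.5  0.8 14.9] 0.18086315669873362
head pts 2736 x [-21.4  44.2] y [-6.8  6.9] z [-60.  -59.8 -49.  -12.8 -12.3]
13.55 [ 0.5241 -0.1718  0.0669] [-2.8  2.1 15. ] 0.18353882294424065
head pts 2740 x [-21.2  44.2] y [-6.7  6.9] z [-59.9 -59.8 -49.5 -12.9 -12.4]
13.6 [ 0.5242 -0.1717  0.0669] [-3.1  1.8 14.1] 0.18385242338724556
head pts 2759 x [-21.3  44.2] y [-6.7  6.9] z [-59.9 -59.7 -49.8 -12.9 -12.4]
plug 2696 ((509.93487548828125, -103.86325073242188), (64.89837646484375, 72.2305679321289), 11.470980644226074)
```

View pics/end.png

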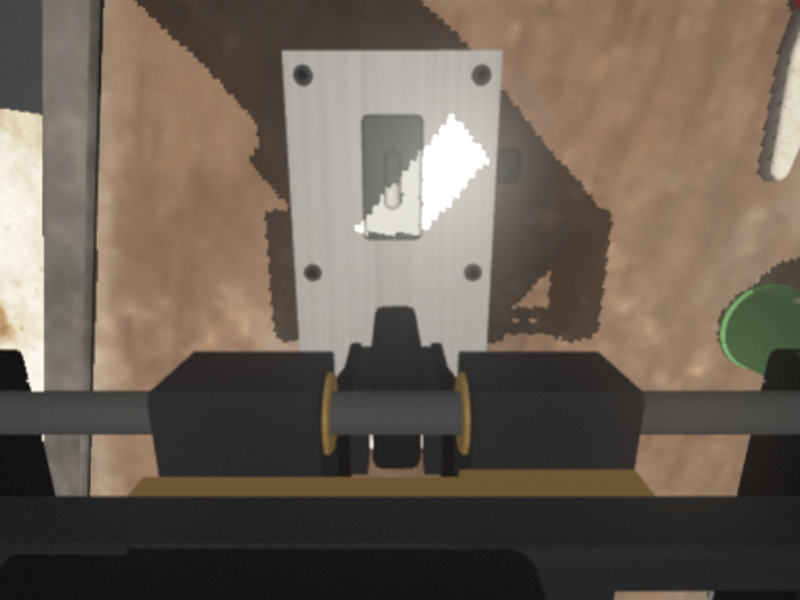

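The picture shows the key head (396,390) seated on the lid and the plug (392,176) undisturbed. The push is easing slightly, from 18 N to 14 N, so I'll add one short push before handing in.

Request:
carry_out --grip '[-1]' --slide '[[0, 0, 3]]' --twist '[[0, 0, 0]]'

```text
time_s: 13.7
position: [0.5242, -0.1718, 0.0667]
tcp_rot: [[-0.196, 0.981, 0.002], [0.981, 0.196, -0.003], [-0.003, 0.002, -1.0]]
force: [-6.0, 3.6, 28.8]
opening: 0.181
```

Run:
```python
from h import *
s=bot.read_state();print(s['time_s'],s['position'],s['force'],s['opening']);tilt(s)
print(bot.hand_in())
s=bot.read_state();print(s['time_s'],s['position'],s['force'],s['opening'])
```

```text
13.7 [ 0.52416279 -0.17180229  0.06674826] [-6.00934044  3.55421853 28.77195651] 0.18101967010145764
tilt twist tool [ 0.0018  0.0031 -0.    ] ang y 11.3
the job is handed in; nothing more can be done
None
the job is handed in; nothing more can be done
```

I took the black key out of its stand and pushed it fully home in the open slot at the box's -y end (slot_right). I handed in at 13.7 s, still gripping and pushing.

**Last checks:**
- **Seating:** the head was down on the lid and the tip about 50 mm below the lid's top. The push was about 29 N upward on the tool, well above the 9 N spring.
- **Fit:** the slot's centre was within 0.5 mm of the tool axis and the tool tilt under 0.005 rad. The opening stayed at about 16 mm, the width of the head.
- **Plug:** it looked undisturbed in the last wrist picture. My attempt to measure it there also picked up the lid, so I have no exact figure.
- **Bystanders:** I did not measure the tape roll, pliers or can again, but no path came near them.

**Failed or disagreed:**
- **First grip:** it slipped off the head's top edge. The finger ends, as seen by the wrist camera, are about 28 mm behind the stated TCP. I corrected for that and gripped again, and the key was undisturbed in its stand.
- **Grasp point:** by the stated TCP it is about 18 mm from the head's centre. By the visible fingers it is about 11 mm. Both are within the 32 mm limit.
- **Multi-row moves:** small shifts sent as several rows overshot by a few millimetres, so I did the final alignment over the slot with a single-row step.

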